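# Clear the riveting jig and hold a shelf channel against its sprung bar

## Robot

A 6-joint arm with a two-finger parallel gripper is mounted at the origin on the work surface. World frame = base frame: x ahead of the robot, y to its left, z up, the work surface at z = 0. Lengths are in m, angles in degrees, forces in N, time in s.
With the tool pointing down it reaches from about 0.3 to 0.85 m from the base axis. Payload 4.2 kg.
Tool frame: the origin (TCP) lies at the very end of the fingers, on their centre line; the grasp point (between the pads) lies 19 mm behind it; z points along the fingers, x is the direction in which the jaws open and shut, and the axes are right-handed (so a half turn about z gives the same grasp; the last joint's range is limited). The gripper opens to 91 mm and grips with 3 to 60 N. Pads are 32 mm wide; open, the fingers measure 118 mm over their backs; the gripper's body (76 mm by 178 mm) begins 60 mm behind the grasp point.
Start: joints at [-71.906, 18.312, 89.639, -0, 72.044, -1.146], TCP at [0.189, -0.543, 0.214] pointing down, gripper open.
Joint ranges: [-177.97, 177.97], [-48.28, 115.42], [12.27, 149.76], [-77.06, 257.06], [2.81, 150.46], [-146.56, 146.56]. Speed limits (degrees/s): [147.25, 147.25, 180, 180, 180, 180].

## Interface

Orientations are given as a 3x3 rotation matrix whose columns are the frame's x, y, z axes.
In Python, from workcell import bot gives the robot as it stands.
- The arm moves only by the tool carry_out, never from a script. Its argument "plan" is a list of rows, each an object with "dr": the turn, a rotation vector about the tool's x, y, z in degrees, a list of three; "translation": the shift along the tool's x, y, z in mm, a list of three; "fingers": the opening, from 0 (shut) to 1 (fully open). In form: [{"dr": [ax, ay, az], "translation": [tx, ty, tz], "fingers": fingers}, ...]. A call has 1 to 8 rows; each row shifts and turns the commanded pose from where the row before left it, along the tool's axes as they then stand; what a row does not reach is not made up. A row lasts 1/12 s, in which the tool goes at most 41.7 mm and 7.16 degrees, less where a joint would pass 70% of its speed; a pose out of reach is approached as far as the arm can. A call is refused whole if a number of a shift passes 41.7 or a number of a turn 7.16, either way. A call with a gripper value outside its range is refused whole. The fingers move at their own pace and stop on an object; the grip force is fixed at half the most. Time passes only in rows, so rows that do not move let the fingers close. It gives the time, the measured TCP pose, the force and the opening at its end, in the units of the state.
- bot.state(): the state, without advancing time (a new reading comes with each control period).
- bot.camera(name): name is "side" or "top" or "wrist"; returns the picture (384x512x3 uint8, blue, green, red); there is no depth.
- bot.camera_info(name): a dict with "camera_matrix" (3x3 intrinsics, pixels), "R" (3x3) and "t" (3): a world point X has camera coordinates R X + t. Camera axes: x right, y down, z forward; pixel columns grow to the right and rows downward; lengths in m; the calibration is good to about 2 mm. The wrist camera is an equidistant fisheye: a pixel r from the principal point sees the ray r / f radians off the axis. A picture is of the moment at which its call begins: read the wrist's pose just before it. camera_info takes no time and is no camera call; for the wrist camera it gives the pose at the moment of the call.
- bot.finish_job(): hands the job in, once; it reports no verdict.
The state is a dict: "t": time; "qpos": joint angles; "joint_velocities": joint speeds; "tau": joint torques, N m; "tool_pos": TCP position; "tcp_rot": TCP orientation; "wrist_force": force on the tool from outside, world axes, zero at the start; "torque": the same for the moment, N m; "gripper_width": finger opening in m.
Only numpy, scipy, OpenCV 4.12 (cv2) and the standard library are available. Lean on these libraries where they do the work, as an engineer would, in place of code of your own. Each camera call takes 0.05 s, during which the arm holds its last target. There are 200 camera calls.

## Task

Take the wooden scraper block by its handle and wipe the three loose steel slugs off the jig into the open tray at the jig's end; then, with the same block, push the short channel straight across the jig, flat against the sprung backing bar, and hold it there with a steady push of about 12 N, which sinks the bar about half way, so that a colleague can rivet it. Touch the slugs and the channel only with the block, never press the bar near its full travel, and leave the other things on the bench alone. Finish while holding: the program ends with the block still gripped and pushing.

Things in the scene. Friction and masses are not known exactly. Their poses are not given: they have to be found in the camera images.
- jig_top (a point): Riveting jig, fixed: a plywood slab 40 mm high, flat on top. This point is on its top face. Its x axis points across the slab towards the backing bar (roughly away from the robot), y along the bar, z up. The slab reaches from x = -115 to +150 mm and y = -110 to +110 mm about this point; an upright steel back strip stands behind the bar at x = 130 to 148 mm. The jig is turned by up to about 12 degrees.
- bar_face (a point): Sprung backing bar on the jig: a steel bar 200 mm long (along y), 16 mm thick, its top 32 mm above the slab and its underside 2 mm above it. This point is the middle of its front face (facing the robot), 17 mm above the slab, and moves with it; x points the way the bar sinks. Free, its face is 75 mm beyond jig_top.
- bar (a joint): How far the sprung bar is pushed in, m: 0 free, 0.032 at its stop. The spring pushes back with 4 N at 0 and 0.5 N more per mm (12 N at 0.016).
- channel_center (a point): Short steel channel (a shelf cross-tie), loose, 0.25 to 0.5 kg, painted green like the racks: 110 mm long (y), 50 mm wide (x), 30 mm high, 4 mm walls, open at the top. It lies on the robot's side of the jig's top, its length along the bar to within about 6 degrees. The point is at its centre, 15 mm above its underside; z up.
- scraper_grip (a point): Wooden scraper block, loose, 0.16 kg, standing on the bench to the left or right of the jig, nearer the robot: a base 80 mm wide (y), 30 mm thick (x), 40 mm high, with a handle on top 50 mm wide (y), 26 mm thick (x), from 40 to 90 mm height. Both 80 mm faces are flat and alike. The point is at the handle's centre, 66 mm above the block's underside. Grip it across x.
- tray: Open shallow tray, fixed, at one end (left or right) of the jig: 150 mm (x) by 110 mm (y), 34 mm high, 4 mm walls and floor; it stands 5 mm beyond the slab's end, its rim 6 mm below the slab's top. Origin at the centre of its underside; axes parallel to the jig's.
- stock_box: Bystander: closed flat cardboard box, loose, 130 x 90 x 34 mm, at the jig's other end. Origin at the centre of its underside.
- carton: Bystander: small cardboard carton, loose, 70 x 60 x 50 mm, on the bench on the side of the jig where the scraper block is not. Origin at the centre of its underside.
- jar: Bystander: closed jar, 64 mm across, 85 mm high, on the bench's left. Origin at the centre of its underside.
- driver: Bystander: screwdriver lying on the bench's right. Origin on its underside.
- slug0_center (a point): Loose steel slug, a punched-out disc 20 mm across and 8 mm thick, 20 g, lying flat on the jig between channel and bar, 2 to 50 mm beyond jig_top and within 40 mm to either side of it. The point is its centre.
- slug1_center (a point): Loose steel slug, a punched-out disc 20 mm across and 8 mm thick, 20 g, lying flat on the jig between channel and bar, 2 to 50 mm beyond jig_top and within 40 mm to either side of it. The point is its centre.
- slug2_center (a point): Loose steel slug, a punched-out disc 20 mm across and 8 mm thick, 20 g, lying flat on the jig between channel and bar, 2 to 50 mm beyond jig_top and within 40 mm to either side of it. The point is its centre.

How it is judged (in metres and radians):
On the way, in this order (a step that is already met when the one before it is completed fails the run):
1. the three slugs lie in the tray, the block in the gripper, the channel not yet against the bar (x of slug0_center in the frame of tray between -0.073 and 0.073 m and y of slug0_center in the frame of tray between -0.053 and 0.053 m and z of each of slug0_center, slug1_center, slug2_center in the frame of tray below 0.032 m and x of slug1_center in the frame of tray between -0.073 and 0.073 m and y of slug1_center in the frame of tray between -0.053 and 0.053 m and x of slug2_center in the frame of tray between -0.073 and 0.073 m and y of slug2_center in the frame of tray between -0.053 and 0.053 m and contact force between the fingers and scraper above 3 N and contact force between channel and bar below 0.5 N), for 0.2 s.
2. the channel is pressed by the held block against the bar with 8 to 16 N (contact force between channel and bar between 8 and 16 N and contact force between scraper and channel above 5 N and contact force between the fingers and scraper above 3 N and angle between the x axis of channel_center and the x axis of bar_face, either way round below 0.04 rad and angle between channel_center's own z axis and vertical below 0.06 rad and x of channel_center in the frame of bar_face above -0.029 m and y of channel_center in the frame of bar_face between -0.055 and 0.055 m and z of channel_center in the frame of jig_top below 0.02 m), for 0.3 s.
At the end, for the whole second after the job is handed in: The gripped block still presses the channel against the sprung bar with 8 to 16 N between channel and bar (bar sunk about 8 to 24 mm), at rest; the channel lies on the jig, flat against the bar within 0.04 rad and its middle within 55 mm of the bar's middle; all three slugs lie in the tray (all of step 2 and linear speed of channel below 0.01 m/s and velocity of joint bar between -0.01 and 0.01 m/s and x of slug0_center in the frame of tray between -0.073 and 0.073 m and y of slug0_center in the frame of tray between -0.053 and 0.053 m and z of each of slug0_center, slug1_center, slug2_center in the frame of tray below 0.032 m and x of slug1_center in the frame of tray between -0.073 and 0.073 m and y of slug1_center in the frame of tray between -0.053 and 0.053 m and x of slug2_center in the frame of tray between -0.073 and 0.073 m and y of slug2_center in the frame of tray between -0.053 and 0.053 m); the arm keeps its last pose, push and grip.
It fails at once if the bar is pressed too hard (over 19 N, or to within 2 mm of its full travel) (contact force between channel and bar above 19 N or value of joint bar above 0.03 m).
It fails at once if the fingers or arm touch the channel (contact force between any of the fingers, the arm and channel above 0.5 N).
It fails at once if the fingers or arm touch a slug (contact force between any of the fingers, the arm and slug0 above 0.5 N or contact force between any of the fingers, the arm and slug1 above 0.5 N or contact force between any of the fingers, the arm and slug2 above 0.5 N).
It fails at once if the stock box, carton, jar or screwdriver is moved by more than 20 mm (distance of any of stock_box, carton, jar, driver from where it was at the start of the episode above 0.02 m).
It also fails if it takes over 58 s, if anything falls off the work surface, if the arm or the gripper's body presses on something with over 40 N, if the wrist force passes 120 N, or if a joint passes its speed limit or range.

## Working session

There is one attempt and no reset: what is moved stays moved. The work goes in short steps, Python scripts to look and compute and a tool call to move; the robot and the scene stay as the last step left them, time stands still between calls to the robot, and variables do not carry over. Pictures are saved under pics/ and viewed, about 8 in all and at most 12, crops included, and the job is handed in when it is done.

Besides the shell and the picture viewer there is one more tool, called by a JSON object that holds its "op" and its "data", one argument or row to a line. carry_out: Moves the arm, as the interface text tells. Its arguments: {"type":"object","properties":{"plan":{"type":"array","items":{"type":"object","properties":{"dr":{"type":"array","items":{"type":"number"}},"translation":{"type":"array","items":{"type":"number"}},"fingers":{"type":"number"}}}}},"required":["plan"]}

```bash
mkdir -p pics; ls; python3 - <<'E'
from workcell import bot
import cv2,numpy as np
s=bot.state(); print({k:np.round(v,3).tolist() for k,v in s.items()})
for n in("top","side"):
    i=bot.camera_info(n); print(n,np.round(i["camera_matrix"],1).tolist(),np.round(i["R"],3).tolist(),np.round(i["t"],3).tolist())
    im=bot.camera(n); cv2.imwrite(f"pics/{n}0.png",im)
E
```

```text
pics
{'t': 0.0, 'qpos': [-71.908, 18.353, 89.706, 0.001, 72.043, -1.147], 'joint_velocities': [0.021, -0.038, -0.042, 0.027, -0.156, 0.041], 'tau': [-0.002, -41.246, -23.198, 0.072, 0.046, -0.0], 'tool_pos': [0.189, -0.542, 0.213], 'tcp_rot': [[0.33, -0.944, -0.001], [-0.944, -0.33, 0.002], [-0.002, -0.0, -1.0]], 'wrist_force': [-0.704, 0.846, 0.21], 'torque': [-0.027, -0.035, -0.044], 'gripper_width': 0.091}
top [[494.1, 0.0, 258.3], [0.0, 494.1, 194.7], [0.0, 0.0, 1.0]] [[-0.016, -1.0, -0.012], [-0.991, 0.017, -0.135], [0.135, 0.01, -0.991]] [0.028, 0.561, 1.151]
side [[459.6, 0.0, 254.7], [0.0, 459.6, 191.0], [0.0, 0.0, 1.0]] [[-0.861, -0.509, -0.02], [-0.348, 0.617, -0.706], [0.372, -0.601, -0.708]] [0.489, 0.232, 1.259]
```

View pics/top0.png

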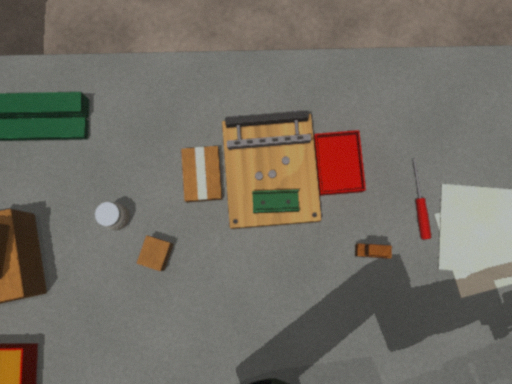

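View pics/side0.png

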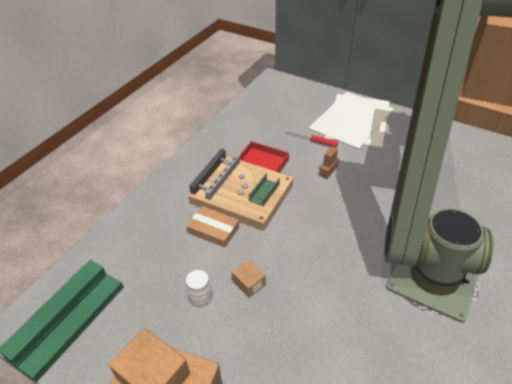

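The top view shows the jig (centre about 271,170), with the tray on its right (340,163) and the slugs at (260,176), (272,174) and (285,161). The channel is at (275,201), the bar runs along row 142, and the scraper is at (373,250). The side view agrees.

```bash
cat > h.py <<'E'
from workcell import bot
import cv2,numpy as np
def ray(info,uv,z,fish=False):
    "pixel(s) -> world points on plane z"
    K=np.array(info["camera_matrix"]);R=np.array(info["R"]);t=np.array(info["t"])
    uv=np.atleast_2d(np.asarray(uv,float))
    a=(uv-K[:2,2])/[K[0,0],K[1,1]]
    if fish:
        r=np.linalg.norm(a,axis=1,keepdims=True); d=np.hstack([a/np.maximum(r,1e-9)*np.sin(r),np.cos(r)])
    else: d=np.hstack([a,np.ones((len(a),1))])
    d=d@R; c=-R.T@t
    return c+d*((z-c[2])/d[:,2])[:,None]
def mask(im,lo,hi,roi=None):
    m=cv2.inRange(cv2.cvtColor(im,cv2.COLOR_BGR2HSV),lo,hi)
    if roi:
        x0,y0,x1,y1=roi; k=np.zeros_like(m); k[y0:y1,x0:x1]=255; m&=k
    return m
def blobs(m,amin=30):
    cs,_=cv2.findContours(m,cv2.RETR_EXTERNAL,cv2.CHAIN_APPROX_NONE)
    return sorted([c for c in cs if cv2.contourArea(c)>amin],key=cv2.contourArea,reverse=True)
E
python3 - <<'E'
from h import *
im=cv2.imread("pics/top0.png"); i=bot.camera_info("top")
def rep(n,m,z,a=30):
    for c in blobs(m,a)[:4]:
        b=cv2.boxPoints(cv2.minAreaRect(c)); w=ray(i,b,z)[:,:2]
        print(n,cv2.contourArea(c),np.round(b).tolist(),'c',np.round(w.mean(0),4),'sides',np.round([np.linalg.norm(w[1]-w[0]),np.linalg.norm(w[2]-w[1])],4),'ang',np.round(np.degrees([np.arctan2(*(w[1]-w[0])[::-1]),np.arctan2(*(w[2]-w[1])[::-1])]),1))
hsv=cv2.cvtColor(im,cv2.COLOR_BGR2HSV)
for p in [(240,190),(275,201),(260,176),(340,163),(373,250),(365,250),(384,250),(270,142)]: print(p,hsv[p[1],p[0]])
rep('chan',mask(im,(60,80,20),(90,255,255),(225,110,325,235)),.07)
rep('tray',mask(im,(170,120,60),(180,255,255),(305,110,375,210))|mask(im,(0,200,60),(4,255,255),(305,110,375,210)),.034)
rep('scr',mask(im,(4,90,30),(22,255,255),(345,230,405,270)),.06)
rep('jig',mask(im,(8,60,110),(25,255,255),(221,105,325,235)),.04)
r=cv2.resize(im[105:235,220:330],None,fx=5,fy=5,interpolation=cv2.INTER_CUBIC)
s=cv2.resize(im[235:265,345:400],None,fx=4,fy=4,interpolation=cv2.INTER_CUBIC)
o=np.zeros((600,800,3),np.uint8); r=r[:600]; o[:r.shape[0],:550]=r; o[:120,560:780]=s
cv2.imwrite("pics/crop1.png",o)
E
```

```text
(240, 190) [ 18 136 178]
(275, 201) [ 65 121  95]
(260, 176) [  6  10 133]
(340, 163) [  2 246 176]
(373, 250) [ 13 188 136]
(365, 250) [ 13 162  66]
(384, 250) [ 13 186 130]
(270, 142) [  0   8 126]
chan 733.5 [[253.0, 192.0], [297.0, 190.0], [297.0, 210.0], [254.0, 211.0]] c [ 0.5424 -0.0214] sides [0.1016 0.0465] ang [ -88.9 -179.4]
tray 2506.5 [[314.0, 134.0], [358.0, 130.0], [364.0, 190.0], [320.0, 194.0]] c [ 0.6395 -0.1792] sides [0.1099 0.1493] ang [ -85.4 -177. ]
scr 434.5 [[355.0, 256.0], [356.0, 242.0], [392.0, 245.0], [391.0, 258.0]] c [ 0.4239 -0.2471] sides [0.0315 0.0828] ang [ -6.7 -95.2]
jig 7492.0 [[220.0, 120.0], [313.0, 113.0], [322.0, 221.0], [229.0, 228.0]] c [ 0.6221 -0.0129] sides [0.2284 0.2665] ang [ -86.4 -177.3]
jig 629.5 [[240.0, 127.0], [294.0, 122.0], [295.0, 135.0], [241.0, 139.0]] c [ 0.7194 -0.0072] sides [0.1336 0.0326] ang [ -86.  -176.6]
```

View pics/crop1.png

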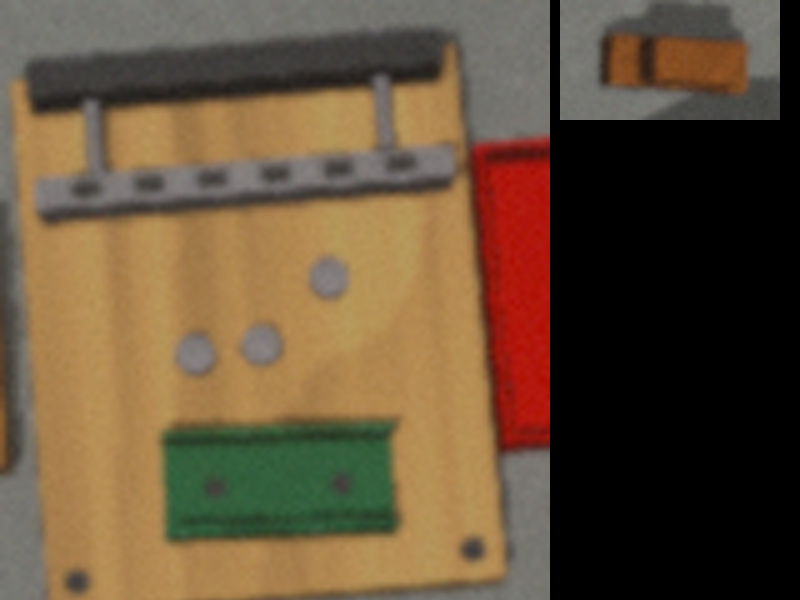

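The masks agree with the sizes given: tray 110×149 mm, jig yaw about 3.5°, scraper at about (0.42, -0.25). I'll move above the scraper and look closer with the wrist camera.

{"op": "carry_out", "data": {
  "plan": [
    {"dr":[0,0,0],"translation":[-20,-32,0],"fingers":1},
    {"dr":[0,0,0],"translation":[-20,-32,0],"fingers":1},
    {"dr":[0,0,0],"translation":[-20,-32,0],"fingers":1},
    {"dr":[0,0,0],"translation":[-20,-32,0],"fingers":1},
    {"dr":[0,0,0],"translation":[-20,-32,0],"fingers":1},
    {"dr":[0,0,0],"translation":[-20,-32,0],"fingers":1},
    {"dr":[0,0,0],"translation":[-20,-32,0],"fingers":1},
    {"dr":[0,0,0],"translation":[-20,-32,0],"fingers":1}
  ]
}}

```text
t: 0.77
tool_pos: [0.379, -0.3057, 0.2137]
tcp_rot: [[0.329, -0.944, -0.0], [-0.944, -0.329, 0.0], [-0.0, 0.0, -1.0]]
wrist_force: [0.5, 0.7, -0.3]
gripper_width: 0.0911
```

{"op": "carry_out", "data": {
  "plan": [
    {"dr":[0,0,0],"translation":[-20,-32,0],"fingers":1},
    {"dr":[0,0,0],"translation":[-20,-32,0],"fingers":1},
    {"dr":[0,0,-7],"translation":[0,0,0],"fingers":1},
    {"dr":[0,0,-7],"translation":[0,0,0],"fingers":1},
    {"dr":[0,0,-7],"translation":[0,0,0],"fingers":1},
    {"dr":[0,0,-7],"translation":[0,0,0],"fingers":1},
    {"dr":[0,0,-7],"translation":[0,0,0],"fingers":1},
    {"dr":[0,0,-7],"translation":[0,0,0],"fingers":1}
  ]
}}

```text
t: 1.43
tool_pos: [0.4255, -0.2484, 0.2135]
tcp_rot: [[0.88, -0.476, -0.001], [-0.476, -0.88, 0.0], [-0.001, 0.0, -1.0]]
wrist_force: [0.0, -0.1, 0.1]
gripper_width: 0.0911
```

{"op": "carry_out", "data": {
  "plan": [
    {"dr":[0,0,-7],"translation":[0,0,0],"fingers":1},
    {"dr":[0,0,-7],"translation":[0,0,0],"fingers":1},
    {"dr":[0,0,-7],"translation":[0,0,0],"fingers":1},
    {"dr":[0,0,-7],"translation":[0,0,0],"fingers":1},
    {"dr":[0,0,0],"translation":[0,0,0],"fingers":1}
  ]
}}

```text
t: 1.85
tool_pos: [0.4254, -0.2485, 0.2136]
tcp_rot: [[1.0, -0.011, -0.001], [-0.011, -1.0, 0.0], [-0.001, -0.0, -1.0]]
wrist_force: [0.7, 0.4, -0.8]
gripper_width: 0.0911
```

```bash
python3 - <<'E'
from h import *
s=bot.state(); i=bot.camera_info("wrist"); im=bot.camera("wrist"); cv2.imwrite("pics/wrist1.png",im)
import pickle; pickle.dump(i,open("w1.pkl","wb"))
print(s["t"],np.round(s["tool_pos"],4),np.round(s["tcp_rot"],3).tolist(),np.round(s["qpos"],1))
R=np.array(i["R"]); print(i["camera_matrix"],-R.T@i["t"],R.round(3).tolist())
E
```

```text
1.85 [ 0.4254 -0.2485  0.2136] [[1.0, -0.011, -0.001], [-0.011, -1.0, 0.0], [-0.001, -0.0, -1.0]] [-31.6  10.9  99.9  -0.   69.2 -31. ]
[[297.31863964   0.         260.68231803]
 [  0.         297.31863964 190.52517955]
 [  0.           0.           1.        ]] [ 0.42634042 -0.17141199  0.38497566] [[1.0, -0.011, -0.001], [-0.011, -0.962, 0.272], [-0.004, -0.272, -0.962]]
```

View pics/wrist1.png

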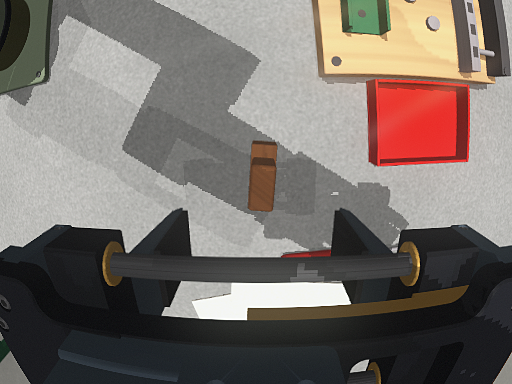

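The wrist view shows the scraper upright at about (262,176), nearly aligned with the jaws. The tray and jig are at the upper right.

```bash
python3 - <<'E'
from h import *
import pickle
i=pickle.load(open("w1.pkl","rb")); im=cv2.imread("pics/wrist1.png")
hsv=cv2.cvtColor(im,cv2.COLOR_BGR2HSV)
m=mask(im,(4,90,20),(22,255,255),(235,130,290,225)); c=blobs(m)[0]
for z in(.0,.04,.09):
    b=cv2.boxPoints(cv2.minAreaRect(c)); w=ray(i,b,z,True)
    print(z,b.round(1).tolist(),w[:,:2].round(4).tolist())
for r in range(138,216,3):
    xs=np.where(m[r])[0]
    if len(xs): print(r,xs.min(),xs.max(),hsv[r,xs.min()+3:xs.max()-2:6,2], end=' | ')
# columns profile
cv2.imwrite("pics/scr.png",cv2.resize(im[130:225,235:290],None,fx=6,fy=6,interpolation=cv2.INTER_CUBIC))
E
```

```text
0.0 [[246.8000030517578, 209.60000610351562], [251.8000030517578, 140.1999969482422], [277.6000061035156, 142.0], [272.6000061035156, 211.39999389648438]] [[0.4055, -0.3071], [0.4141, -0.2122], [0.4475, -0.2149], [0.441, -0.3101]]
0.04 [[246.8000030517578, 209.60000610351562], [251.8000030517578, 140.1999969482422], [277.6000061035156, 142.0], [272.6000061035156, 211.39999389648438]] [[0.4077, -0.293], [0.4154, -0.208], [0.4453, -0.2104], [0.4394, -0.2957]]
0.09 [[246.8000030517578, 209.60000610351562], [251.8000030517578, 140.1999969482422], [277.6000061035156, 142.0], [272.6000061035156, 211.39999389648438]] [[0.4104, -0.2753], [0.4169, -0.2027], [0.4426, -0.2048], [0.4375, -0.2777]]
141 253 263 [72] | 144 252 275 [119 109  82] | 147 252 276 [134 133 134 127] | 150 252 276 [132 133 132 126] | 153 251 276 [134 133 120 128] | 156 251 275 [138 138 122 128] | 159 251 275 [76 75 75 71] | 162 251 275 [74 77 74 75] | 165 250 275 [ 98 100  95  73] | 168 250 275 [116 118 141 127] | 171 250 275 [116 113 120 110] | 174 250 275 [114 123 114 122] | 177 250 275 [115 115 116 119] | 180 249 274 [111 115 118 113] | 183 249 274 [106 114 115 121] | 186 249 274 [114 112 115 113] | 189 249 274 [106 110 118 115] | 192 249 273 [113 116 108 115] | 195 248 273 [114 107 112 112] | 198 248 273 [117 117 108 111] | 201 248 272 [118 118 115 115] | 204 248 272 [114 120 121 108] | 207 248 272 [115 116 117 119] | 210 253 271 [ 98 106 113] |
```

View pics/scr.png

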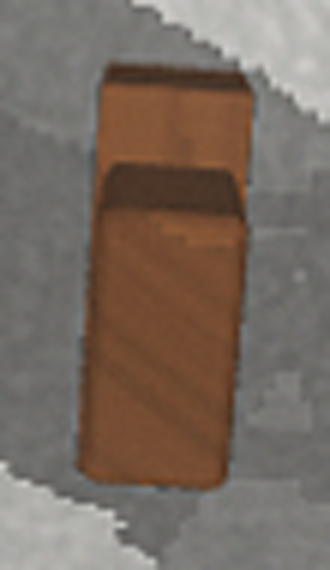

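```bash
python3 - <<'E'
from h import *
import pickle
i=pickle.load(open("w1.pkl","rb"))
h=ray(i,[(252.5,164.7),(275.5,165.5),(272,211),(248.3,210)],.09,True)[:,:2]
b=ray(i,[(252.5,143.8),(276.7,145)],.04,True)[:,:2]
print(h.round(4).tolist(),b.round(4).tolist())
d=h[1]-h[2]+h[0]-h[3]; yaw=np.degrees(np.arctan2(-d[0],d[1])); u=d/np.linalg.norm(d)
print("handle c",h.mean(0),"yaw",yaw,"base c",b.mean(0)-.04*u, np.linalg.norm(h[0]-h[3]),np.linalg.norm(h[0]-h[1]),np.linalg.norm(b[0]-b[1]))
# jig top-view refinements: slugs, channel, bar in top0 
t=bot.camera_info("top"); im=cv2.imread("pics/top0.png")
m=mask(im,(0,0,100),(179,45,200),(250,152,296,185))
for c in blobs(m,10):
    M=cv2.moments(c); print("slug",cv2.contourArea(c),ray(t,(M['m10']/M['m00'],M['m01']/M['m00']),.048)[0].round(4))
p=lambda x,y:(220+(x-2)/5,105+(y-2)/5)
print("bar top front L/R, back L/R",ray(t,[p(40,208),p(453,182),p(38,180),p(452,150)],.072).round(4).tolist())
print("slab corners fl fr br",ray(t,[p(50,600),p(505,578),p(455,45),p(12,82)],.04).round(4).tolist())
print("chan top corners bl br tr tl",ray(t,[p(167,538),p(397,530),p(396,424),p(163,430)],.07).round(4).tolist())
E
```

```text
[[0.4173, -0.2275], [0.4405, -0.2286], [0.4369, -0.2772], [0.412, -0.2759]] [[0.4161, -0.2122], [0.4443, -0.2139]]
handle c [ 0.42664816 -0.25230493] yaw -5.242827303412775 base c [ 0.42656788 -0.25287758] 0.04861133703417604 0.023237030904646558 0.02822525878313508
slug 26.5 [ 0.6431 -0.0481  0.048 ]
slug 26.0 [ 0.6112 -0.0148  0.048 ]
slug 25.0 [0.6075 0.0172 0.048 ]
bar top front L/R, back L/R [[0.6745, 0.0892, 0.072], [0.6835, -0.1069, 0.072], [0.6882, 0.09, 0.072], [0.6991, -0.1069, 0.072]]
slab corners fl fr br [[0.4907, 0.0881, 0.04], [0.4976, -0.1291, 0.04], [0.7603, -0.1131, 0.04], [0.7458, 0.1048, 0.04]]
chan top corners bl br tr tl [[0.5164, 0.0312, 0.07], [0.5184, -0.0761, 0.07], [0.5683, -0.077, 0.07], [0.5674, 0.0323, 0.07]]
```

{"op": "carry_out", "data": {
  "plan": [
    {"dr":[0,0,4.6],"translation":[1,4,0],"fingers":1},
    {"dr":[0,0,0],"translation":[0,0,40],"fingers":1},
    {"dr":[0,0,0],"translation":[0,0,40],"fingers":1},
    {"dr":[0,0,0],"translation":[0,0,40],"fingers":1},
    {"dr":[0,0,0],"translation":[0,0,30],"fingers":1},
    {"dr":[0,0,0],"translation":[0,0,16],"fingers":1},
    {"dr":[0,0,0],"translation":[0,0,0],"fingers":1},
    {"dr":[0,0,0],"translation":[0,0,0],"fingers":0}
  ]
}}

```text
t: 2.57
tool_pos: [0.4264, -0.2525, 0.0475]
tcp_rot: [[0.995, -0.095, -0.001], [-0.095, -0.995, 0.001], [-0.001, -0.001, -1.0]]
wrist_force: [0.1, 0.0, 0.6]
gripper_width: 0.0872
```

{"op": "carry_out", "data": {
  "plan": [
    {"dr":[0,0,0],"translation":[0,0,0],"fingers":0},
    {"dr":[0,0,0],"translation":[0,0,0],"fingers":0},
    {"dr":[0,0,0],"translation":[0,0,0],"fingers":0},
    {"dr":[0,0,0],"translation":[0,0,0],"fingers":0},
    {"dr":[0,0,0],"translation":[0,0,0],"fingers":0},
    {"dr":[0,0,0],"translation":[0,0,0],"fingers":0},
    {"dr":[0,0,0],"translation":[0,0,0],"fingers":0},
    {"dr":[0,0,0],"translation":[0,0,0],"fingers":0}
  ]
}}

```text
t: 3.23
tool_pos: [0.4266, -0.2527, 0.048]
tcp_rot: [[0.996, -0.093, 0.0], [-0.093, -0.996, -0.0], [0.0, 0.0, -1.0]]
wrist_force: [0.1, -0.8, -0.5]
gripper_width: 0.0341
```

{"op": "carry_out", "data": {
  "plan": [
    {"dr":[0,0,0],"translation":[0,0,0],"fingers":0},
    {"dr":[0,0,0],"translation":[0,0,0],"fingers":0},
    {"dr":[0,0,0],"translation":[0,0,0],"fingers":0},
    {"dr":[0,0,0],"translation":[0,0,0],"fingers":0}
  ]
}}

```text
t: 3.57
tool_pos: [0.4266, -0.2526, 0.0479]
tcp_rot: [[0.996, -0.093, -0.0], [-0.093, -0.996, -0.0], [-0.0, 0.0, -1.0]]
wrist_force: [1.2, 0.6, 0.1]
gripper_width: 0.0259
```

{"op": "carry_out", "data": {
  "plan": [
    {"dr":[0,0,0],"translation":[0,0,-20],"fingers":0},
    {"dr":[0,0,0],"translation":[0,0,-40],"fingers":0},
    {"dr":[0,0,0],"translation":[0,0,-40],"fingers":0},
    {"dr":[0,0,0],"translation":[0,0,-40],"fingers":0},
    {"dr":[0,0,0],"translation":[0,0,0],"fingers":0}
  ]
}}

```text
t: 3.98
tool_pos: [0.4306, -0.255, 0.1955]
tcp_rot: [[0.996, -0.093, 0.013], [-0.093, -0.996, -0.008], [0.014, 0.007, -1.0]]
wrist_force: [1.2, -1.3, -1.1]
gripper_width: 0.0258
```

Gripped (25.9 mm, matching the 26 mm handle). Next I'll move above the wipe start at the jig's +y end.

{"op": "carry_out", "data": {
  "plan": [
    {"dr":[0,0,0],"translation":[16.5,-33,0],"fingers":0},
    {"dr":[0,0,0],"translation":[16.5,-33,0],"fingers":0},
    {"dr":[0,0,0],"translation":[16.5,-33,0],"fingers":0},
    {"dr":[0,0,0],"translation":[16.5,-33,0],"fingers":0},
    {"dr":[0,0,0],"translation":[16.5,-33,0],"fingers":0},
    {"dr":[0,0,0],"translation":[16.5,-33,0],"fingers":0},
    {"dr":[0,0,0],"translation":[16.5,-33,0],"fingers":0},
    {"dr":[0,0,0],"translation":[16.5,-33,0],"fingers":0}
  ]
}}

```text
t: 4.65
tool_pos: [0.5829, -0.0004, 0.1869]
tcp_rot: [[0.996, -0.093, -0.002], [-0.093, -0.996, -0.0], [-0.001, 0.0, -1.0]]
wrist_force: [-0.0, -0.9, -1.5]
gripper_width: 0.0258
```

{"op": "carry_out", "data": {
  "plan": [
    {"dr":[0,0,0],"translation":[16.5,-33,0],"fingers":0},
    {"dr":[0,0,0],"translation":[16.5,-33,0],"fingers":0},
    {"dr":[0,0,6.8],"translation":[0,0,0],"fingers":0},
    {"dr":[0,0,6.8],"translation":[0,0,0],"fingers":0},
    {"dr":[0,0,6.8],"translation":[0,0,0],"fingers":0},
    {"dr":[0,0,6.8],"translation":[0,0,0],"fingers":0},
    {"dr":[0,0,6.8],"translation":[0,0,0],"fingers":0},
    {"dr":[0,0,6.8],"translation":[0,0,0],"fingers":0}
  ]
}}

```text
t: 5.32
tool_pos: [0.6212, 0.0606, 0.1866]
tcp_rot: [[0.689, -0.725, -0.002], [-0.725, -0.689, -0.0], [-0.001, 0.002, -1.0]]
wrist_force: [-0.1, -0.0, -1.2]
gripper_width: 0.0258
```

{"op": "carry_out", "data": {
  "plan": [
    {"dr":[0,0,6.8],"translation":[0,0,0],"fingers":0},
    {"dr":[0,0,6.8],"translation":[0,0,0],"fingers":0},
    {"dr":[0,0,6.8],"translation":[0,0,0],"fingers":0},
    {"dr":[0,0,6.8],"translation":[0,0,0],"fingers":0},
    {"dr":[0,0,6.8],"translation":[0,0,0],"fingers":0},
    {"dr":[0,0,6.8],"translation":[0,0,0],"fingers":0},
    {"dr":[0,0,0],"translation":[0,0,0],"fingers":0},
    {"dr":[0,0,0],"translation":[0,0,0],"fingers":0}
  ]
}}

```text
t: 5.98
tool_pos: [0.6214, 0.0604, 0.187]
tcp_rot: [[0.056, -0.998, -0.002], [-0.998, -0.056, -0.0], [0.0, 0.002, -1.0]]
wrist_force: [-1.1, 0.4, -1.2]
gripper_width: 0.0258
```

```bash
python3 - <<'E'
from h import *
import pickle
s=bot.state(); i=bot.camera_info("wrist"); im=bot.camera("wrist"); cv2.imwrite("pics/wrist2.png",im)
pickle.dump(i,open("w2.pkl","wb"))
print(s["t"],np.round(s["tool_pos"],4),np.round(s["tcp_rot"],3).tolist(),np.round(s["qpos"],1))
cv2.imwrite("pics/wrist2b.png",cv2.resize(im,(800,600)))
E
```

```text
5.9833 [0.6214 0.0604 0.187 ] [[0.056, -0.998, -0.002], [-0.998, -0.056, -0.0], [0.0, 0.002, -1.0]] [ 4.5 23.8 85.2 -0.  71.1 91.3]
```

View pics/wrist2b.png

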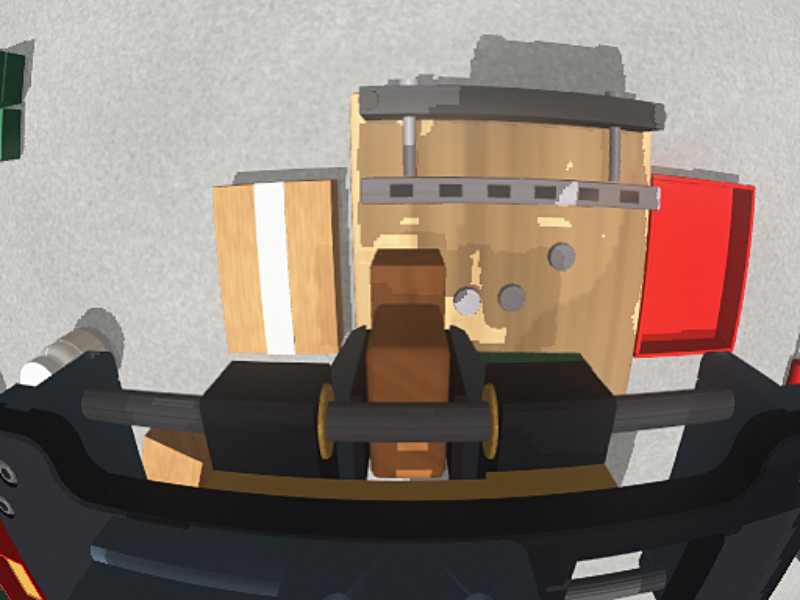

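The wrist view shows the block held square, slugs at (467,300), (511,297) and (562,256), the bar at row 178–205, and the tray at (700,265). The stock box is at (280,265), clear of the block.

```bash
python3 - <<'E'
from h import *
import pickle
i=pickle.load(open("w2.pkl","rb")); t=bot.camera_info("top")
f=lambda P,z:ray(i,np.array(P)*.64,z,True)[:,:2]
b=f([(361,178),(659,186)],.072); print("bar top back",b.round(4).tolist(),np.linalg.norm(b[0]-b[1]))
d=b[0]-b[1]; yaw=np.arctan2(-d[0],d[1]); print("yaw",np.degrees(yaw))
X=np.array([np.cos(yaw),np.sin(yaw)]);Y=np.array([-X[1],X[0]])
mid=b.mean(0)-.016*X; J=mid-.075*X; print("bar_face",mid,"jig_top",J)
s=f([(467,300),(511,297),(562,256)],.048); print("slugs",s.round(4).tolist(),"jig",((s-J)@np.c_[X,Y]).round(4).tolist())
print("tray rim corners",f([(755,185),(733,357),(640,356),(655,172)],.034).round(4).tolist())
tr=f([(755,185),(733,357)],.034); print("in jig",((tr-J)@np.c_[X,Y]).round(4).tolist())
c=np.array([[.5164,.0312],[.5184,-.0761],[.5683,-.077],[.5674,.0323]]); print("chan jig",((c-J)@np.c_[X,Y]).round(4).tolist())
E
```

```text
bar top back [[0.6914, 0.093], [0.7049, -0.105]] 0.1984014414827946
yaw 3.9001086966236613
bar_face [ 0.68223076 -0.00707463] jig_top [ 0.60740445 -0.01217592]
slugs [[0.611, 0.0183], [0.6149, -0.013], [0.6469, -0.0471]] jig [[0.0056, 0.0301], [0.0074, -0.0013], [0.037, -0.0375]]
tray rim corners [[0.7224, -0.2299], [0.5665, -0.2428], [0.5669, -0.136], [0.7161, -0.1226]]
in jig [[0.0999, -0.225], [-0.0565, -0.2273]]
chan jig [[-0.0878, 0.0495], [-0.0931, -0.0577], [-0.0434, -0.062], [-0.0369, 0.0471]]
```

{"op": "carry_out", "data": {
  "plan": [
    {"dr":[0,0,0],"translation":[0,0,35],"fingers":0},
    {"dr":[0,0,0],"translation":[0,0,35],"fingers":0},
    {"dr":[0,0,0],"translation":[0,0,20],"fingers":0},
    {"dr":[0,0,0],"translation":[0,0,7],"fingers":0},
    {"dr":[0,0,0],"translation":[0,0,0],"fingers":0},
    {"dr":[0,0,0],"translation":[0,0,0],"fingers":0}
  ]
}}

```text
t: 6.53
tool_pos: [0.6223, 0.0605, 0.0913]
tcp_rot: [[0.054, -0.999, 0.001], [-0.999, -0.054, -0.0], [0.0, -0.001, -1.0]]
wrist_force: [0.2, -0.2, -1.5]
gripper_width: 0.0258
```

{"op": "carry_out", "data": {
  "plan": [
    {"dr":[0,0,0],"translation":[6,0,1.5],"fingers":0},
    {"dr":[0,0,0],"translation":[12,0,0],"fingers":0},
    {"dr":[0,0,0],"translation":[12,0,0],"fingers":0},
    {"dr":[0,0,0],"translation":[12,0,0],"fingers":0},
    {"dr":[0,0,0],"translation":[12,0,0],"fingers":0},
    {"dr":[0,0,0],"translation":[12,0,0],"fingers":0},
    {"dr":[0,0,0],"translation":[12,0,0],"fingers":0},
    {"dr":[0,0,0],"translation":[12,0,0],"fingers":0}
  ]
}}

```text
t: 7.2
tool_pos: [0.6265, -0.0309, 0.0895]
tcp_rot: [[0.053, -0.999, 0.0], [-0.999, -0.053, -0.0], [0.0, -0.0, -1.0]]
wrist_force: [0.3, 0.1, -1.2]
gripper_width: 0.0262
```

{"op": "carry_out", "data": {
  "plan": [
    {"dr":[0,0,0],"translation":[12,0,0],"fingers":0},
    {"dr":[0,0,0],"translation":[12,0,0],"fingers":0},
    {"dr":[0,0,0],"translation":[12,0,0],"fingers":0},
    {"dr":[0,0,0],"translation":[12,0,0],"fingers":0},
    {"dr":[0,0,0],"translation":[12,0,0],"fingers":0},
    {"dr":[0,0,0],"translation":[12,0,0],"fingers":0},
    {"dr":[0,0,0],"translation":[12,0,0],"fingers":0},
    {"dr":[0,0,0],"translation":[12,0,0],"fingers":0}
  ]
}}

```text
t: 7.87
tool_pos: [0.6316, -0.1266, 0.0894]
tcp_rot: [[0.053, -0.999, -0.0], [-0.999, -0.053, -0.0], [0.0, 0.0, -1.0]]
wrist_force: [0.4, -0.4, -1.4]
gripper_width: 0.0263
```

{"op": "carry_out", "data": {
  "plan": [
    {"dr":[0,0,0],"translation":[12,0,0],"fingers":0},
    {"dr":[0,0,0],"translation":[6,0,0],"fingers":0},
    {"dr":[0,0,0],"translation":[0,0,0],"fingers":0},
    {"dr":[0,0,0],"translation":[0,0,0],"fingers":0},
    {"dr":[0,0,0],"translation":[0,0,-20],"fingers":0},
    {"dr":[0,0,0],"translation":[0,0,-40],"fingers":0},
    {"dr":[0,0,0],"translation":[0,0,-30],"fingers":0},
    {"dr":[0,0,0],"translation":[0,0,0],"fingers":0}
  ]
}}

```text
t: 8.53
tool_pos: [0.6364, -0.1432, 0.1871]
tcp_rot: [[0.054, -0.998, 0.014], [-0.999, -0.054, -0.003], [0.004, -0.013, -1.0]]
wrist_force: [0.9, 0.9, -0.8]
gripper_width: 0.026
```

```bash
python3 - <<'E'
from h import *
s=bot.state(); i=bot.camera_info("wrist"); im=bot.camera("wrist"); cv2.imwrite("pics/wrist3.png",cv2.resize(im,(800,600)))
import pickle; pickle.dump(i,open("w3.pkl","wb"))
print(s["t"],np.round(s["tool_pos"],4),np.round(s["tcp_rot"],3).tolist(),np.round(s["qpos"],1))
E
```

```text
8.5333 [ 0.6364 -0.1432  0.1871] [[0.054, -0.998, 0.014], [-0.999, -0.054, -0.003], [0.004, -0.013, -1.0]] [-13.7  25.8  81.8   0.   71.6  73.2]
```

View pics/wrist3.png

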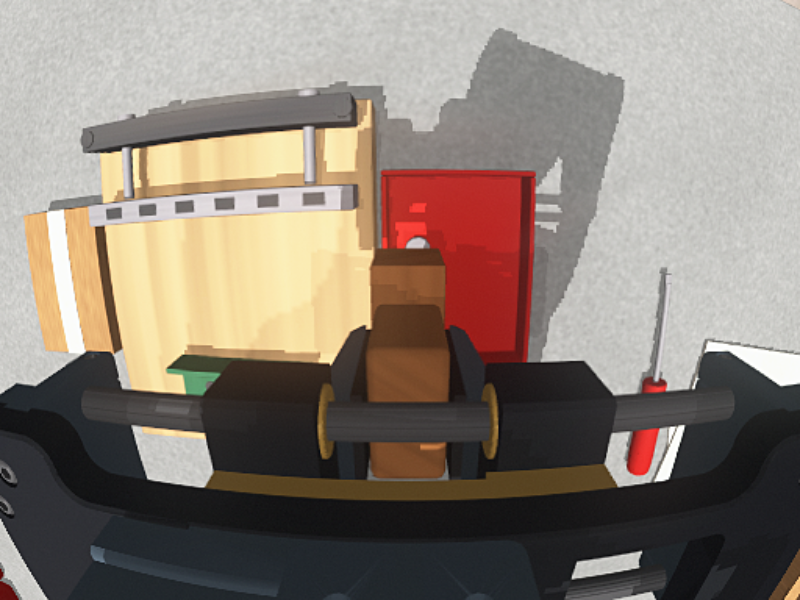

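One slug is visible in the tray at (417,243) and the slab is clear; the other two may be hidden behind the block. I'll move to the push start and check with the top camera before pushing.

{"op": "carry_out", "data": {
  "plan": [
    {"dr":[0,0,0],"translation":[-26,29,0],"fingers":0},
    {"dr":[0,0,0],"translation":[-26,29,0],"fingers":0},
    {"dr":[0,0,0],"translation":[-26,29,0],"fingers":0},
    {"dr":[0,0,0],"translation":[-26,29,0],"fingers":0},
    {"dr":[0,0,0],"translation":[-26,29,0],"fingers":0},
    {"dr":[0,0,-7],"translation":[0,0,0],"fingers":0},
    {"dr":[0,0,-7],"translation":[0,0,0],"fingers":0},
    {"dr":[0,0,-7],"translation":[0,0,0],"fingers":0}
  ]
}}

```text
t: 9.25
tool_pos: [0.4791, -0.02, 0.1783]
tcp_rot: [[0.415, -0.91, -0.002], [-0.91, -0.415, 0.0], [-0.001, 0.002, -1.0]]
wrist_force: [-0.4, 0.2, -2.0]
gripper_width: 0.026
```

{"op": "carry_out", "data": {
  "plan": [
    {"dr":[0,0,-7],"translation":[0,0,0],"fingers":0},
    {"dr":[0,0,-7],"translation":[0,0,0],"fingers":0},
    {"dr":[0,0,-7],"translation":[0,0,0],"fingers":0},
    {"dr":[0,0,-7],"translation":[0,0,0],"fingers":0},
    {"dr":[0,0,-7],"translation":[0,0,0],"fingers":0},
    {"dr":[0,0,-7],"translation":[0,0,0],"fingers":0},
    {"dr":[0,0,-7],"translation":[0,0,0],"fingers":0},
    {"dr":[0,0,-7],"translation":[0,0,0],"fingers":0}
  ]
}}

```text
t: 9.92
tool_pos: [0.4796, -0.0205, 0.1779]
tcp_rot: [[0.986, -0.166, -0.003], [-0.166, -0.986, 0.0], [-0.003, 0.0, -1.0]]
wrist_force: [-0.5, 0.1, -1.2]
gripper_width: 0.026
```

{"op": "carry_out", "data": {
  "plan": [
    {"dr":[0,0,-7],"translation":[0,0,0],"fingers":0},
    {"dr":[0,0,-6.4],"translation":[0,0,0],"fingers":0},
    {"dr":[0,0,0],"translation":[0,0,0],"fingers":0},
    {"dr":[0,0,0],"translation":[0,0,0],"fingers":0}
  ]
}}

```text
t: 10.25
tool_pos: [0.48, -0.0207, 0.1784]
tcp_rot: [[0.998, 0.058, -0.002], [0.058, -0.998, 0.0], [-0.002, -0.0, -1.0]]
wrist_force: [-0.4, -0.1, -2.3]
gripper_width: 0.0256
```

```bash
python3 - <<'E'
from h import *
s=bot.state(); print(s["t"],np.round(s["tool_pos"],4),np.round(s["tcp_rot"],3).tolist())
im=bot.camera("top"); cv2.imwrite("pics/top2.png",im)
w=bot.camera("side"); 
a=cv2.resize(im[105:265,200:400],None,fx=3,fy=3,interpolation=cv2.INTER_CUBIC)[:600]
b=cv2.resize(w[130:230,170:300],None,fx=1.5,fy=1.5,interpolation=cv2.INTER_CUBIC)
o=np.zeros((480,800,3),np.uint8); o[:,:600]=a; o[:150,605:800]=b
cv2.imwrite("pics/crop2.png",o)
E
```

```text
10.25 [ 0.48   -0.0207  0.1784] [[0.998, 0.058, -0.002], [0.058, -0.998, 0.0], [-0.002, -0.0, -1.0]]
```

View pics/crop2.png

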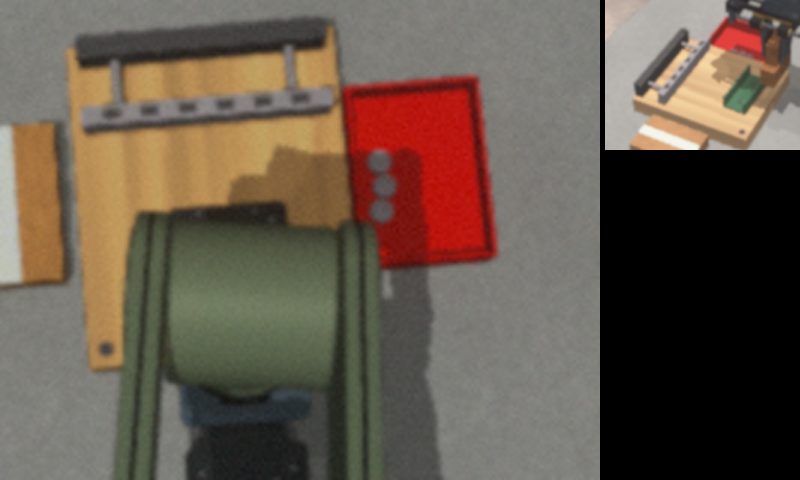

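All three slugs lie flat in the tray at (380,160), (385,186) and (381,211) in the crop, the slab is clear, and the channel is not yet touched. Next I'll lower the block behind the channel.

{"op": "carry_out", "data": {
  "plan": [
    {"dr":[0,0,0],"translation":[0,0,35],"fingers":0},
    {"dr":[0,0,0],"translation":[0,0,30],"fingers":0},
    {"dr":[0,0,0],"translation":[0,0,15],"fingers":0},
    {"dr":[0,0,0],"translation":[0,0,6],"fingers":0},
    {"dr":[0,0,0],"translation":[0,0,0],"fingers":0},
    {"dr":[0,0,0],"translation":[0,0,0],"fingers":0}
  ]
}}

```text
t: 10.85
tool_pos: [0.4815, -0.0211, 0.094]
tcp_rot: [[0.998, 0.059, 0.001], [0.059, -0.998, -0.0], [0.001, 0.0, -1.0]]
wrist_force: [0.3, -0.0, -2.0]
gripper_width: 0.0258
```

```bash
python3 - <<'E'
from h import *
s=bot.state(); print(s["t"],np.round(s["tool_pos"],4),np.round(s["tcp_rot"],3).tolist(),s["wrist_force"])
im=bot.camera("wrist"); cv2.imwrite("pics/wrist4.png",cv2.resize(im,(800,600)))
im=bot.camera("side"); cv2.imwrite("pics/side4.png",cv2.resize(im[130:230,170:300],None,fx=6,fy=6,interpolation=cv2.INTER_CUBIC)[:600,:780])
E
```

```text
10.85 [ 0.4815 -0.0211  0.094 ] [[0.998, 0.059, 0.001], [0.059, -0.998, -0.0], [0.001, 0.0, -1.0]] [ 0.26835401 -0.03887167 -2.0422353 ]
```

View pics/side4.png

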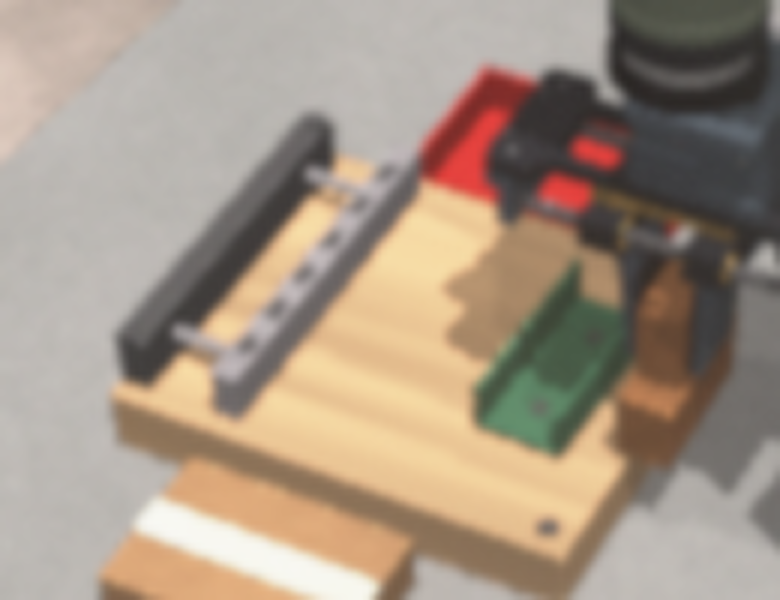

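The side view shows the block behind the channel, nearly parallel to it, with the fingers above its rim. I'll start the push.

{"op": "carry_out", "data": {
  "plan": [
    {"dr":[0,0,0],"translation":[0,0,3],"fingers":0},
    {"dr":[0,0,0],"translation":[8,0,0],"fingers":0},
    {"dr":[0,0,0],"translation":[8,0,0],"fingers":0},
    {"dr":[0,0,0],"translation":[4,0,0],"fingers":0},
    {"dr":[0,0,0],"translation":[5,0,0],"fingers":0},
    {"dr":[0,0,0],"translation":[5,0,0],"fingers":0},
    {"dr":[0,0,0],"translation":[5,0,0],"fingers":0},
    {"dr":[0,0,0],"translation":[5,0,0],"fingers":0}
  ]
}}

```text
t: 11.62
tool_pos: [0.5204, -0.0186, 0.0901]
tcp_rot: [[0.998, 0.06, -0.002], [0.06, -0.998, 0.0], [-0.002, -0.0, -1.0]]
wrist_force: [-2.6, -0.1, -0.9]
gripper_width: 0.026
```

{"op": "carry_out", "data": {
  "plan": [
    {"dr":[0,0,0],"translation":[5,0,0],"fingers":0},
    {"dr":[0,0,0],"translation":[5,0,0],"fingers":0},
    {"dr":[0,0,0],"translation":[5,0,0],"fingers":0},
    {"dr":[0,0,0],"translation":[5,0,0],"fingers":0},
    {"dr":[0,0,0],"translation":[5,0,0],"fingers":0},
    {"dr":[0,0,0],"translation":[5,0,0],"fingers":0},
    {"dr":[0,0,0],"translation":[5,0,0],"fingers":0},
    {"dr":[0,0,0],"translation":[5,0,0],"fingers":0}
  ]
}}

```text
t: 12.28
tool_pos: [0.5612, -0.0163, 0.0904]
tcp_rot: [[0.998, 0.06, -0.0], [0.06, -0.998, -0.0], [-0.0, 0.0, -1.0]]
wrist_force: [-1.7, -0.0, -2.7]
gripper_width: 0.0261
```

{"op": "carry_out", "data": {
  "plan": [
    {"dr":[0,0,0],"translation":[5,0,0],"fingers":0},
    {"dr":[0,0,0],"translation":[5,0,0],"fingers":0},
    {"dr":[0,0,0],"translation":[5,0,0],"fingers":0},
    {"dr":[0,0,0],"translation":[5,0,0],"fingers":0},
    {"dr":[0,0,0],"translation":[5,0,0],"fingers":0},
    {"dr":[0,0,0],"translation":[5,0,0],"fingers":0},
    {"dr":[0,0,0],"translation":[0,0,0],"fingers":0},
    {"dr":[0,0,0],"translation":[0,0,0],"fingers":0}
  ]
}}

```text
t: 12.95
tool_pos: [0.5921, -0.0145, 0.0908]
tcp_rot: [[0.998, 0.06, 0.003], [0.06, -0.998, -0.0], [0.003, 0.0, -1.0]]
wrist_force: [-0.0, -0.3, -1.8]
gripper_width: 0.0259
```

```bash
python3 - <<'E'
from h import *
s=bot.state(); i=bot.camera_info("wrist"); print(s["t"],np.round(s["tool_pos"],4),np.round(s["tcp_rot"],3).tolist(),s["wrist_force"])
im=bot.camera("wrist"); cv2.imwrite("pics/wrist5.png",im)
im=bot.camera("side"); cv2.imwrite("pics/side5.png",cv2.resize(im[130:230,170:300],None,fx=6,fy=6,interpolation=cv2.INTER_CUBIC)[:600,:780])
E
```

```text
12.95 [ 0.5921 -0.0145  0.0908] [[0.998, 0.06, 0.003], [0.06, -0.998, -0.0], [0.003, 0.0, -1.0]] [-0.02048144 -0.33354763 -1.7931686 ]
```

View pics/side5.png

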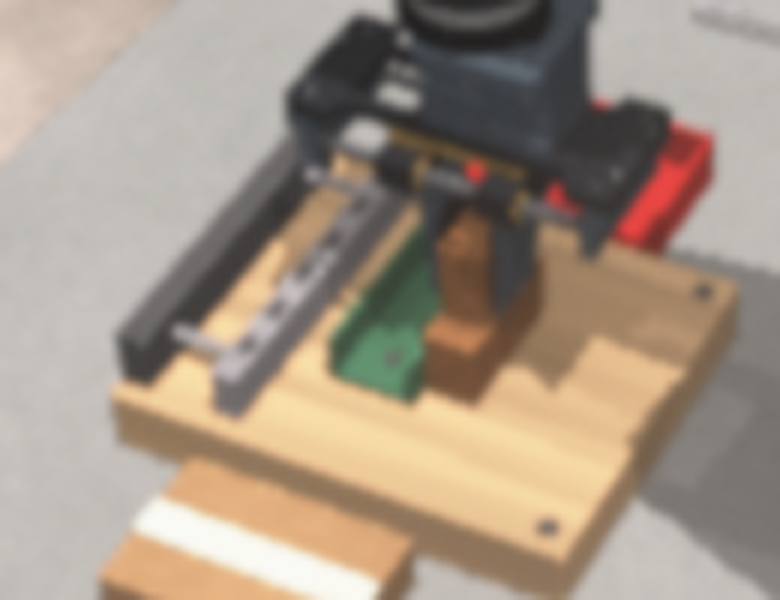

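The channel is flush on the block, parallel to the bar, and about 25 mm short of it. I'll approach slowly.

{"op": "carry_out", "data": {
  "plan": [
    {"dr":[0,0,0],"translation":[3,0,0],"fingers":0},
    {"dr":[0,0,0],"translation":[3,0,0],"fingers":0},
    {"dr":[0,0,0],"translation":[3,0,0],"fingers":0},
    {"dr":[0,0,0],"translation":[3,0,0],"fingers":0},
    {"dr":[0,0,0],"translation":[3,0,0],"fingers":0},
    {"dr":[0,0,0],"translation":[3,0,0],"fingers":0},
    {"dr":[0,0,0],"translation":[2,0,0],"fingers":0},
    {"dr":[0,0,0],"translation":[2,0,0],"fingers":0}
  ]
}}

```text
t: 13.72
tool_pos: [0.6128, -0.0132, 0.0904]
tcp_rot: [[0.998, 0.06, -0.0], [0.06, -0.998, -0.0], [-0.0, 0.0, -1.0]]
wrist_force: [-4.3, -0.6, 0.5]
gripper_width: 0.0256
```

{"op": "carry_out", "data": {
  "plan": [
    {"dr":[0,0,0],"translation":[1,0,0],"fingers":0},
    {"dr":[0,0,0],"translation":[1,0,0],"fingers":0},
    {"dr":[0,0,0],"translation":[1,0,0],"fingers":0},
    {"dr":[0,0,0],"translation":[1,0,0],"fingers":0}
  ]
}}

```text
t: 14.05
tool_pos: [0.6167, -0.0129, 0.0903]
tcp_rot: [[0.998, 0.06, 0.0], [0.06, -0.998, -0.0], [0.0, 0.0, -1.0]]
wrist_force: [-3.2, 0.2, -1.0]
gripper_width: 0.0257
```

{"op": "carry_out", "data": {
  "plan": [
    {"dr":[0,0,0],"translation":[1,0,0],"fingers":0},
    {"dr":[0,0,0],"translation":[1,0,0],"fingers":0},
    {"dr":[0,0,0],"translation":[1,0,0],"fingers":0},
    {"dr":[0,0,0],"translation":[1,0,0],"fingers":0}
  ]
}}

```text
t: 14.38
tool_pos: [0.6179, -0.0129, 0.0901]
tcp_rot: [[0.998, 0.061, -0.007], [0.061, -0.998, -0.001], [-0.007, 0.0, -1.0]]
wrist_force: [-9.9, -0.8, 3.0]
gripper_width: 0.0258
```

{"op": "carry_out", "data": {
  "plan": [
    {"dr":[0,0,0],"translation":[1,0,0],"fingers":0},
    {"dr":[0,0,0],"translation":[1,0,0],"fingers":0},
    {"dr":[0,0,0],"translation":[0,0,0],"fingers":0},
    {"dr":[0,0,0],"translation":[0,0,0],"fingers":0},
    {"dr":[0,0,0],"translation":[0,0,0],"fingers":0}
  ]
}}

```text
t: 14.8
tool_pos: [0.6195, -0.0128, 0.0899]
tcp_rot: [[0.998, 0.061, -0.007], [0.061, -0.998, -0.001], [-0.007, 0.0, -1.0]]
wrist_force: [-9.4, -0.6, 2.6]
gripper_width: 0.0256
```

```bash
python3 - <<'E'
from h import *
F=[]
for k in range(4):
    s=bot.state(); F.append(s["wrist_force"]); im=bot.camera("side"); w=bot.camera("wrist")
print(s["t"],np.round(s["tool_pos"],4),np.round(s["tcp_rot"],3).tolist(),np.round(F,2).tolist())
o=np.zeros((520,800,3),np.uint8); o[:400,:390]=cv2.resize(im[130:230,170:270],(390,400),interpolation=cv2.INTER_CUBIC); o[:384,392:]=cv2.resize(w,(408,306))[0:306].__class__((384,408,3),np.uint8) if 0 else cv2.copyMakeBorder(cv2.resize(w,(408,306)),0,78,0,0,0)
cv2.imwrite("pics/c6.png",o); cv2.imwrite("pics/wrist6.png",w)
E
```

```text
15.1 [ 0.6195 -0.0128  0.0899] [[0.998, 0.061, -0.007], [0.061, -0.998, -0.001], [-0.007, 0.0, -1.0]] [[-9.38, -0.58, 2.55], [-8.85, -0.51, 3.21], [-8.95, -0.87, 3.1], [-9.06, -1.82, 3.02]]
```

View pics/c6.png

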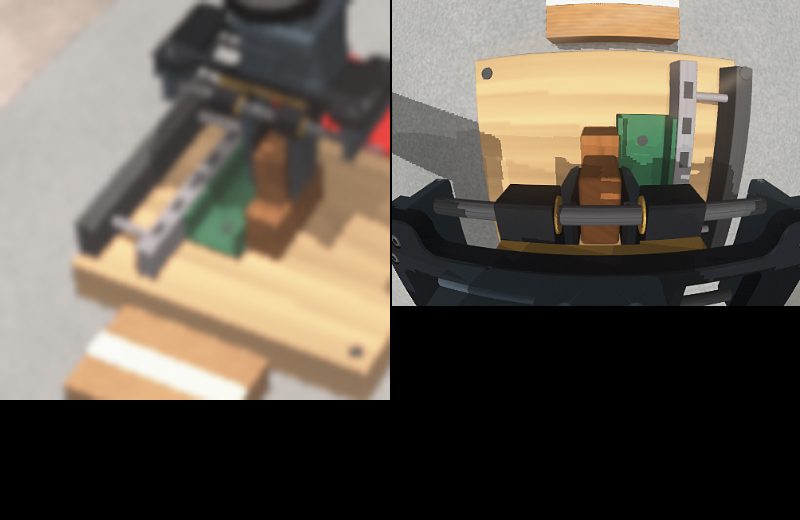

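The channel is flat against the bar at about 9 N. The arm gives way under load, so I'll measure the bar's sink by comparing the wrist images from before (wrist5) and during contact (wrist6).

```bash
cat > sink.py <<'E'
from h import *
# rigid camera offset in tool frame, from the current pose
s=bot.state(); i=bot.camera_info("wrist")
def info_at(p,R):
    T0=np.array(s["tcp_rot"]);p0=np.array(s["tool_pos"]);Rc=np.array(i["R"]);C=-Rc.T@np.array(i["t"])
    M=T0.T@Rc.T; c=T0.T@(C-p0); Rn=(R@M).T
    return dict(camera_matrix=i["camera_matrix"],R=Rn,t=-Rn@(p+R@c))
def edges(im,row,x0,x1):
    h=cv2.cvtColor(im,cv2.COLOR_BGR2HSV)[row-2:row+3,x0:x1].mean(0)
    return [(x0+k,int(h[k,1]),int(h[k,2])) for k in range(0,x1-x0)]
E
python3 - <<'E'
from sink import *
for n in("wrist5","wrist6"):
    im=cv2.imread(f"pics/{n}.png")
    print(n,[e for e in edges(im,100 if n=="wrist6" else 100,330,470)][::2])
E
```

```text
wrist5 [(330, 93, 241), (332, 93, 241), (334, 93, 241), (336, 93, 241), (338, 93, 241), (340, 94, 241), (342, 94, 241), (344, 94, 241), (346, 94, 241), (348, 94, 240), (350, 93, 241), (352, 94, 241), (354, 94, 240), (356, 94, 241), (358, 95, 241), (360, 95, 240), (362, 94, 240), (364, 94, 240), (366, 94, 240), (368, 94, 240), (370, 94, 240), (372, 95, 240), (374, 100, 233), (376, 101, 234), (378, 104, 209), (380, 39, 92), (382, 44, 98), (384, 44, 96), (386, 42, 96), (388, 37, 97), (390, 38, 96), (392, 36, 97), (394, 19, 127), (396, 9, 191), (398, 9, 189), (400, 9, 190), (402, 11, 183), (404, 11, 184), (406, 11, 191), (408, 12, 187), (410, 13, 188), (412, 11, 184), (414, 97, 228), (416, 93, 236), (418, 92, 235), (420, 92, 234), (422, 92, 233), (424, 92, 233), (426, 92, 232), (428, 91, 232), (430, 91, 232), (432, 91, 233), (434, 97, 227), (436, 71, 121), (438, 55, 97), (440, 52, 96), (442, 51, 89), (444, 50, 86), (446, 47, 81), (448, 45, 77), (450, 41, 72), (452, 38, 70), (454, 36, 66), (456, 37, 60), (458, 30, 62), (460, 14, 94), (462, 10, 105), (464, 18, 76), (466, 14, 94), (468, 10,
[... 414 characters left out ...]
 8, 192), (382, 29, 190), (384, 91, 245), (386, 90, 243), (388, 89, 243), (390, 89, 243), (392, 90, 242), (394, 90, 242), (396, 90, 242), (398, 90, 242), (400, 90, 242), (402, 91, 242), (404, 90, 241), (406, 90, 242), (408, 98, 236), (410, 99, 166), (412, 57, 89), (414, 61, 95), (416, 60, 99), (418, 60, 103), (420, 58, 105), (422, 57, 108), (424, 57, 110), (426, 55, 110), (428, 55, 108), (430, 50, 109), (432, 36, 119), (434, 30, 129), (436, 28, 125), (438, 24, 122), (440, 28, 108), (442, 24, 112), (444, 20, 110), (446, 18, 103), (448, 15, 103), (450, 9, 107), (452, 7, 188), (454, 6, 190), (456, 6, 181), (458, 6, 187), (460, 6, 181), (462, 7, 191), (464, 6, 195), (466, 5, 182), (468, 6, 181)]
```

```bash
python3 - <<'E'
from sink import *
R5=np.array([[.998,.060,.003],[.060,-.998,0],[.003,0,-1]]);p5=np.array([.5921,-.0145,.0908])
X=np.array([np.cos(np.radians(3.5)),np.sin(np.radians(3.5)),0])
for n,I,c in(("w5",info_at(p5,R5),(394.5,413,435.5)),("w6",i,(361,382,410))):
    f=ray(I,[(c[0],100),(c[1],100)],.072,True)@X; g=ray(I,[(c[2],100)],.04,True)@X
    print(n,f.round(4),g.round(4))
E
```

```text
w5 [0.6804 0.6951] [0.7355]
w6 [0.6825 0.6975] [0.7359]
```

The bar has sunk about 2 mm (±1), so roughly 14 mm more is needed. I'll go on slowly, lifting the block by 1 mm in case its edge rubs the slab.

{"op": "carry_out", "data": {
  "plan": [
    {"dr":[0,0,0],"translation":[1,0,-0.3],"fingers":0},
    {"dr":[0,0,0],"translation":[1,0,-0.3],"fingers":0},
    {"dr":[0,0,0],"translation":[1,0,-0.4],"fingers":0},
    {"dr":[0,0,0],"translation":[1,0,0],"fingers":0},
    {"dr":[0,0,0],"translation":[1,0,0],"fingers":0},
    {"dr":[0,0,0],"translation":[1,0,0],"fingers":0},
    {"dr":[0,0,0],"translation":[0,0,0],"fingers":0},
    {"dr":[0,0,0],"translation":[0,0,0],"fingers":0}
  ]
}}

```text
t: 15.87
tool_pos: [0.6244, -0.0126, 0.0899]
tcp_rot: [[0.998, 0.061, -0.01], [0.061, -0.998, -0.001], [-0.01, 0.0, -1.0]]
wrist_force: [-10.4, -0.7, -0.4]
gripper_width: 0.026
```

{"op": "carry_out", "data": {
  "plan": [
    {"dr":[0,0,0],"translation":[1,0,0],"fingers":0},
    {"dr":[0,0,0],"translation":[1,0,0],"fingers":0},
    {"dr":[0,0,0],"translation":[1,0,0],"fingers":0},
    {"dr":[0,0,0],"translation":[1,0,0],"fingers":0},
    {"dr":[0,0,0],"translation":[0,0,0],"fingers":0},
    {"dr":[0,0,0],"translation":[0,0,0],"fingers":0}
  ]
}}

```text
t: 16.37
tool_pos: [0.6272, -0.0125, 0.09]
tcp_rot: [[0.998, 0.061, -0.013], [0.061, -0.998, -0.001], [-0.013, 0.0, -1.0]]
wrist_force: [-13.7, -1.5, 2.0]
gripper_width: 0.026
```

```bash
python3 - <<'E'
from sink import *
print(s["t"],np.round(s["tool_pos"],4),np.round(s["tcp_rot"],3).tolist(),np.round(s["wrist_force"],2))
im=bot.camera("wrist"); cv2.imwrite("pics/wrist7.png",im); print(np.round(bot.state()["wrist_force"],2))
e=edges(im,100,325,470); sat=np.array([q[1] for q in e]); val=np.array([q[2] for q in e]); b=(sat<25)&(val>150)
k=np.where(b)[0]; k=k[k<80]; f,g=325+k[0]-.5,325+k[-1]+.5
X=np.array([np.cos(np.radians(3.5)),np.sin(np.radians(3.5)),0])
print(f,g,(ray(i,[(f,100),(g,100)],.072,True)@X).round(4))
E
```

```text
16.3667 [ 0.6272 -0.0125  0.09  ] [[0.998, 0.061, -0.013], [0.061, -0.998, -0.001], [-0.013, 0.0, -1.0]] [-13.67  -1.45   1.95]
[-12.44  -1.57   1.96]
360.5 382.5 [0.6897 0.7054]
```

{"op": "carry_out", "data": {
  "plan": [
    {"dr":[0,0.4,0],"translation":[1,0,-0.3],"fingers":0},
    {"dr":[0,0.4,0],"translation":[1,0,-0.3],"fingers":0},
    {"dr":[0,0,0],"translation":[1,0,0],"fingers":0},
    {"dr":[0,0,0],"translation":[1,0,0],"fingers":0},
    {"dr":[0,0,0],"translation":[1,0,0],"fingers":0},
    {"dr":[0,0,0],"translation":[0,0,0],"fingers":0},
    {"dr":[0,0,0],"translation":[0,0,0],"fingers":0},
    {"dr":[0,0,0],"translation":[0,0,0],"fingers":0}
  ]
}}

```text
t: 17.08
tool_pos: [0.6311, -0.0122, 0.0898]
tcp_rot: [[0.998, 0.062, -0.002], [0.062, -0.998, -0.0], [-0.002, 0.0, -1.0]]
wrist_force: [-13.7, -1.6, 0.4]
gripper_width: 0.0258
```

```bash
cat > chk.py <<'E'
from sink import *
print(s["t"],np.round(s["tool_pos"],4),np.round(s["tcp_rot"],3).tolist(),np.round(s["wrist_force"],2))
import sys
im=bot.camera("wrist"); cv2.imwrite("pics/%s.png"%sys.argv[1],im); print(np.round(bot.state()["wrist_force"],2))
e=edges(im,100,325,470); sat=np.array([q[1] for q in e]); val=np.array([q[2] for q in e]); b=(sat<25)&(val>150)
k=np.where(b)[0]; k=k[k<80]; f,g=325+k[0]-.5,325+k[-1]+.5
X=np.array([np.cos(np.radians(3.5)),np.sin(np.radians(3.5)),0])
print(f,g,(ray(i,[(f,100),(g,100)],.072,True)@X).round(4))
E
python3 chk.py wrist8
```

```text
17.0833 [ 0.6311 -0.0122  0.0898] [[0.998, 0.062, -0.002], [0.062, -0.998, -0.0], [-0.002, 0.0, -1.0]] [-13.66  -1.57   0.36]
[-13.84  -2.03  -0.44]
360.5 381.5 [0.6939 0.7089]
```

{"op": "carry_out", "data": {
  "plan": [
    {"dr":[0,0,0],"translation":[1,0,0],"fingers":0},
    {"dr":[0,0,0],"translation":[1,0,0],"fingers":0},
    {"dr":[0,0,0],"translation":[0,0,0],"fingers":0},
    {"dr":[0,0,0],"translation":[0,0,0],"fingers":0},
    {"dr":[0,0,0],"translation":[0,0,0],"fingers":0},
    {"dr":[0,0,0],"translation":[0,0,0],"fingers":0},
    {"dr":[0,0,0],"translation":[0,0,0],"fingers":0},
    {"dr":[0,0,0],"translation":[0,0,0],"fingers":0}
  ]
}}

```text
t: 17.8
tool_pos: [0.6325, -0.0121, 0.0898]
tcp_rot: [[0.998, 0.062, -0.003], [0.062, -0.998, -0.0], [-0.003, 0.0, -1.0]]
wrist_force: [-14.2, -2.1, 1.0]
gripper_width: 0.0257
```

```bash
python3 chk.py wrist9; python3 - <<'E'
from h import *
w=cv2.imread("pics/wrist9.png"); sd=bot.camera("side"); tp=bot.camera("top")
o=np.zeros((600,800,3),np.uint8)
o[:330,:430]=cv2.resize(w[60:225,250:465],(430,330),interpolation=cv2.INTER_CUBIC)
o[:340,435:800]=cv2.resize(sd[140:225,180:271],(365,340),interpolation=cv2.INTER_CUBIC)
o[345:600,:510]=cv2.resize(tp[105:232,200:454],(510,255),interpolation=cv2.INTER_CUBIC)
cv2.imwrite("pics/final.png",o)
print([np.round(bot.state()["wrist_force"],2),np.abs(bot.state()["joint_velocities"]).max()])
E
```

```text
17.8 [ 0.6325 -0.0121  0.0898] [[0.998, 0.062, -0.003], [0.062, -0.998, -0.0], [-0.003, 0.0, -1.0]] [-14.25  -2.13   1.02]
[-14.4   -1.26   1.68]
360.5 381.5 [0.6953 0.7104]
[array([-15.27,  -1.76,   1.54]), np.float64(0.15354180828571432)]
```

View pics/final.png

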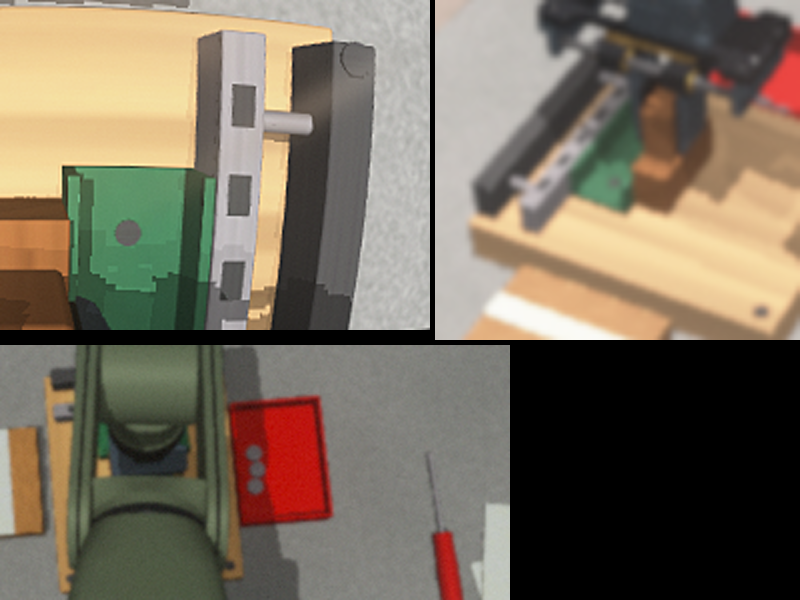

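The final view shows the channel (130,240) flush on the bar with no visible wedge, and the block flat on its back. All three slugs are still in the tray at (254,453), (257,469) and (255,486). The bar is sunk about 15 mm and the wrist reads about 14.5 N steady, channel friction included, so I'm handing in.

```bash
python3 -c "
from workcell import bot
print(bot.finish_job()); s=bot.state(); print(s['t'],s['wrist_force'],s['tool_pos'])"
```

```text
the job is handed in; nothing more can be done
None
the job is handed in; nothing more can be done
```

I gripped the scraper block by its handle and wiped all three slugs into the tray. I then pushed the channel flat against the sprung bar and handed in at about 18 s with the block still gripped and pushing; no verdict is reported.

**Last checks before handing in:**
- **Slugs:** all three lie in the tray in the top view.
- **Bar:** it has sunk about 15 mm (±2), measured from the wrist camera, which by the spring's figures is about 11.5 N.
- **Push:** the wrist force was steady at 14–15 N along the push. That is about 3 N more than the bar figure; I put the difference down to the channel (and perhaps the block) rubbing on the slab. The bar force itself was not measured directly.
- **Channel:** it shows no visible wedge against the bar and the arm was at rest, but I judged the angle by eye rather than measuring it.
- **Bystanders:** the stock box and screwdriver look unmoved in that view. The carton and jar were out of the crop, but the arm did not go near them.

**Odd reading:** when the channel first met the bar, an extra upward force of about 4 N appeared, possibly the block's edge rubbing the slab. It dropped to about 1–1.5 N after I raised the commanded height slightly and straightened the tool.

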